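# Find the switch that still snaps and fit its guard collar

## Task

Only one of the four push switches on the test panel is still good: pressed slowly it gives way with a snap and stays in, while the worn ones stay soft and come back up. Find it by pressing the caps slowly and straight down, never with more than 10 N and without punching them, and leave it snapped in; only then fit the loose guard collar around that switch, standing flat on the panel. Leave everything else on the bench where it is.

Things in the scene. Friction and masses are not known exactly. Their poses are not given: they have to be found in the camera images.
- panel: grey test panel, a flat box 130 x 320 x 40 mm (x, y, z) fixed to the bench. Origin at the centre of its underside, z up. Four identical-looking push switches stand in a row along its y axis, 66 mm apart: round steel bezel 28 mm in diameter, 6 mm high on the panel's top face, and in it a black cylindrical cap 20 mm in diameter, its flat top 24 mm above the bezel when up (70 mm above the bench)
- key_1 (a joint): push-in of the cap of the first (at +y of the panel) switch, m: 0 = up, grows downward; noisy and never negative, so it reads about 0.001 at 0. All four switches first have slack, 0.8 to 7.4 mm, different in each and each time and not visible, in which the cap only rubs with 0.5 N and stays where left; then comes the spring
- seat_1 (a point): centre of the first (at +y of the panel) switch on the panel's top face (fixed, the bezel's foot), panel y = 99 mm; the cap's top is 30 mm above it when up
- key_2 (a joint): push-in of the cap of the second switch, m: 0 = up, grows downward; noisy and never negative, so it reads about 0.001 at 0. A worn switch (three of the four): after the slack the force only climbs, 1 N to 4 N over 5.5 mm, then a hard stop (4 to 5 N per mm). Let go, it comes back to the end of its slack and reads at most 0.0055
- seat_2 (a point): centre of the second switch on the panel's top face (fixed, the bezel's foot), panel y = 33 mm; the cap's top is 30 mm above it when up
- key_3 (a joint): push-in of the cap of the third switch, m: 0 = up, grows downward; noisy and never negative, so it reads about 0.001 at 0. The good switch (any one of the four): after the slack the force climbs from 1 N to about 4.5 N within 2.5 mm, then breaks over and falls to almost nothing (the rub) by 7.7 mm; from there it stays in by itself
- seat_3 (a point): centre of the third switch on the panel's top face (fixed, the bezel's foot), panel y = -33 mm; the cap's top is 30 mm above it when up
- key_4 (a joint): push-in of the cap of the fourth (at -y of the panel) switch, m: 0 = up, grows downward; noisy and never negative, so it reads about 0.001 at 0. In the good switch a hard stop like that of the worn ones comes 8.3 mm after the slack. Snapped in and let go, it reads at least 0.008
- seat_4 (a point): centre of the fourth (at -y of the panel) switch on the panel's top face (fixed, the bezel's foot), panel y = -99 mm; the cap's top is 30 mm above it when up
- collar: loose guard collar: plain aluminium ring, outer diameter 48 mm, inner diameter 36 mm, 28 mm high, 60 g, lying flat on the bench. Origin at the centre of its underside, z along its axis. It goes around a switch's bezel (4 mm of room all round) and stands on the panel's top face
- board: green circuit board 100 x 140 x 4 mm lying flat; bystander. Origin at the centre of its underside
- tub: white plastic jar, 48 mm diameter, 45 mm high; bystander. Origin at the centre of its underside
- capacitor: dark blue can capacitor standing, 25 mm diameter, 45 mm high; bystander. Origin at the centre of its underside
- heatsink: finned aluminium heat sink 45 x 40 x 28 mm; bystander. Origin at the centre of its underside
- driver: screwdriver 170 mm long lying flat; bystander. Origin near its middle, x towards the tip
- ferrite: dark ring core, 32 mm outer diameter, 10 mm high (not the collar); bystander. Origin at the centre of its underside
Things that resemble listed ones, but are neither listed nor needed, are in the scene too. What is shaped like the collar but brown or purple is not meant.

How it is judged:
On the way:
1. the good switch is snapped in and stays in with the robot off the panel, while the collar is still away from the panel's switches ((value of joint key_1 above 0.0077 m or value of joint key_2 above 0.0077 m or value of joint key_3 above 0.0077 m or value of joint key_4 above 0.0077 m) and contact force between each of the fingers, the arm and panel below 0.1 N and horizontal distance between collar and seat_1 above 0.045 m and horizontal distance between collar and seat_2 above 0.045 m and horizontal distance between collar and seat_3 above 0.045 m and horizontal distance between collar and seat_4 above 0.045 m), for 0.3 s.
At the end, for the whole second after the job is handed in: the good switch is still snapped in (cap in by more than 7.7 mm, untouched), the collar stands around it, flat on the panel's top face (within 6 mm of centre, 2 mm of height, upright within 0.06 rad), at rest and released (((value of joint key_1 above 0.0077 m and horizontal distance between collar and seat_1 below 0.006 m) or (value of joint key_2 above 0.0077 m and horizontal distance between collar and seat_2 below 0.006 m) or (value of joint key_3 above 0.0077 m and horizontal distance between collar and seat_3 below 0.006 m) or (value of joint key_4 above 0.0077 m and horizontal distance between collar and seat_4 below 0.006 m)) and z of collar in the frame of panel between 0.0375 and 0.042 m and angle between collar's own z axis and vertical below 0.06 rad and linear speed of collar below 0.01 m/s).
It fails at once if a cap is pressed with more than 10 N (contact force between any of the fingers, the arm, collar and key_1 above 10 N or contact force between any of the fingers, the arm, collar and key_2 above 10 N or contact force between any of the fingers, the arm, collar and key_3 above 10 N or contact force between any of the fingers, the arm, collar and key_4 above 10 N).
It fails at once if a cap is pushed in faster than 0.1 m/s (velocity of joint any of key_1, key_2, key_3, key_4 above 0.1 m/s).
It fails at once if a bystander is moved by more than 15 mm (distance of any of board, tub, capacitor, heatsink, driver, ferrite from where it was at the start of the episode above 0.015 m).
It also fails if it takes over 72 s, if anything falls off the work surface, if the arm or the gripper's body presses on something with over 40 N, if the wrist force passes 120 N, or if a joint passes its speed limit or range.

## Robot

A 6-joint arm with a two-finger parallel gripper is mounted at the origin on the work surface. World frame = base frame: x ahead of the robot, y to its left, z up, the work surface at z = 0. Lengths are in m, angles in rad, forces in N, time in s.
With the tool pointing down it reaches from about 0.25 to 0.725 m from the base axis. Payload 4 kg.
Tool frame: the origin (TCP) lies midway between the tips of the shut fingers; the grasp point (between the pads) lies 19 mm behind it; z points along the fingers, y is the line along which they close (so a half turn about z gives the same grasp; the last joint's range is limited). The gripper opens to 85 mm and grips with 20 to 120 N. Pads are 22 mm wide; open, the fingers measure 114 mm over their backs; the gripper's body (76 mm by 85 mm) begins 54 mm behind the grasp point. The pads swing forward as they close: fully open they stand 13 mm farther back than shut.
Start: joints at [1.3, 0.241, 0.005, 1.335, 0, 1.571], TCP at [0.134, 0.482, 0.231] pointing down, gripper open.
Joint ranges: [-2.72, 2.72], [-1.05, 1.87], [-1.09, 1.28], [-1.99, 2.15], [-1.42, 1.44], [-3.14, 3.14]. Speed limits (rad/s): [2.79, 2.79, 3.14, 3.14, 3.14, 3.14].

## Interface

Orientations are given as a unit quaternion [x, y, z, w].
In Python, from workcell import get_obs, camera, job_done, silhouettes gives the robot as it stands. The module is installed in compiled form; this text tells all that it offers.
- The arm moves only by the tool drive_tool, never from a script. Its argument "increments" is a list of rows, each a list of 3 entries, a list of its own where there are three numbers: the shift along the world's x, y, z in mm, then the turn, a rotation vector about the world's x, y, z in degrees, then the opening, from 0 (shut) to 1 (fully open). A call has 1 to 8 rows; each row shifts and turns the commanded pose from where the row before left it; what a row does not reach is not made up. A row lasts 1/12 s, in which the tool goes at most 41.7 mm and 7.16 degrees, less where a joint would pass 70% of its speed; a pose out of reach is approached as far as the arm can. A call is refused whole if a number of a shift passes 41.7 or a number of a turn 7.16, either way. A call with a gripper value outside its range is refused whole. The fingers move at their own pace and stop on an object; the grip force is fixed at half the most. Time passes only in rows, so rows that do not move let the fingers close. It gives the time, the measured TCP pose, the force, the opening and the grip force at its end, in the units of the state.
- get_obs(): the state, without advancing time (a new reading comes with each control period).
- camera(name): name is "scene" or "top"; returns a dict with "image" (480x640x3 uint8, red, green, blue), "K" (3x3 intrinsics, pixels), "k1" (the pictures are not rectified: a ray, as slopes to the right and down, at radius r is drawn at 1 + k1 r^2 times it, then the intrinsics apply), "view" (4x4, takes a point from world to camera coordinates). Camera axes: x right, y down, z forward; pixel columns grow to the right and rows downward; lengths in m; the calibration is good to about 2 mm. A picture is of the moment at which its call begins. There is no depth.
- job_done(): hands the job in; it is judged then, once.
Trained networks look in a picture, given as the dict that the camera call returned (one of the last four; its "shot" number tells which), for a name from the list of things; names that differ only in an ending like _2 or _b are one class to them, and where a whole thing is asked for, a point or a joint stands for the part that bears it (a point fixed in the world has none). Each returns a list of dicts, best first, with "conf" (0 to 1); they miss things now and then, are a little off and sometimes report something else, mostly with a low value. They report only what shows in the picture. A call takes as long as a camera call. They do not tell look-alikes from the thing itself.
- silhouettes(query, picture): "region" (480x640 bool, what is visible of it) and "bbox" ([left, top, right, bottom] in pixels, round what is visible of it).
The state is a dict: "clock": time; "joint_pos": joint angles; "joint_vel": joint speeds; "tau": joint torques, N m; "eef_pos": TCP position; "tool_rot": TCP orientation; "ft_force": force on the tool from outside, world axes, zero at the start; "ft_torque": the same for the moment, N m; "grip_width": finger opening in m; "grasp_force": force on a finger pad.
Only numpy, scipy, OpenCV 4.12 (cv2) and the standard library are available. Lean on these libraries where they do the work, as an engineer would, in place of code of your own. Each camera call takes 0.05 s, during which the arm holds its last target. There are 200 camera calls.

## Working session

There is one attempt and no reset: what is moved stays moved. The work goes in short steps, Python scripts to look and compute and a tool call to move; the robot and the scene stay as the last step left them, time stands still between calls to the robot, and variables do not carry over. Pictures are saved under pics/ and viewed, at most 10 in all, crops included, and the job is handed in when it is done.

Besides the shell and the picture viewer there is one more tool, called after "Request:" as name(argument=value, ...), one argument or row to a line, values as JSON. drive_tool: Moves the arm, as the interface text tells. Its arguments: {"type":"object","properties":{"increments":{"type":"array"}},"required":["increments"]}

```bash
mkdir -p pics; cat > h.py <<'E'
import numpy as np, cv2
from workcell import *
def ray(c,uv):
    K=np.array(c["K"]);k=c["k1"];V=np.array(c["view"])
    d=(np.array(uv,float)-K[:2,2])/[K[0,0],K[1,1]]
    s=d.copy()
    for _ in range(20): s=d/(1+k*(s@s))
    R=V[:3,:3];return -R.T@V[:3,3],R.T@np.array([s[0],s[1],1])
def onz(c,uv,z):
    o,d=ray(c,uv);return o+d*(z-o[2])/d[2]
def proj(c,p):
    K=np.array(c["K"]);V=np.array(c["view"]);q=V[:3,:3]@np.array(p)+V[:3,3];s=q[:2]/q[2];s=s*(1+c["k1"]*(s@s))
    return s*[K[0,0],K[1,1]]+K[:2,2]
def save(c,n): cv2.imwrite("pics/"+n,cv2.cvtColor(c["image"],cv2.COLOR_RGB2BGR))
E
python3 - <<'E'
from h import *
for n in("top","scene"):
    c=camera(n);save(c,n+"0.png");print(n,c["k1"],np.array(c["view"]).round(3).tolist())
    for q in["panel","key_1","collar","board","tub","capacitor","heatsink","driver","ferrite"]:
        for r in silhouettes(q,c):
            m=cv2.moments(r["region"].astype(np.uint8),True)
            uv=(m["m10"]/m["m00"],m["m01"]/m["m00"]);print(q,round(r["conf"],2),np.array(r["bbox"]).round().tolist(),np.round(uv,1),onz(c,uv,0.03).round(3))
print(get_obs())
E
```

```text
top -0.05937280906975363 [[-0.013, -1.0, -0.007, -0.078], [-0.99, 0.014, -0.143, 0.502], [0.143, 0.005, -0.99, 1.295], [0.0, 0.0, 0.0, 1.0]]
panel 0.62 [217.0, 185.0, 365.0, 265.0] [290.3 223.9] [ 0.511 -0.023  0.03 ]
key_1 0.48 [240.0, 221.0, 251.0, 232.0] [244.2 225.9] [0.508 0.079 0.03 ]
key_1 0.39 [273.0, 220.0, 279.0, 231.0] [274.8 223.1] [0.514 0.011 0.03 ]
collar 0.72 [159.0, 208.0, 181.0, 228.0] [168.3 216.1] [0.533 0.248 0.03 ]
collar 0.67 [119.0, 205.0, 142.0, 229.0] [127.3 217.4] [0.531 0.34  0.03 ]
collar 0.5 [153.0, 251.0, 174.0, 274.0] [160.2 261.5] [0.432 0.264 0.03 ]
board 0.62 [467.0, 196.0, 534.0, 249.0] [498.6 222.1] [ 0.509 -0.484  0.03 ]
tub 0.64 [124.0, 151.0, 150.0, 172.0] [135.3 159.8] [0.663 0.327 0.03 ]
heatsink 0.89 [166.0, 299.0, 194.0, 325.0] [179.1 310.7] [0.324 0.22  0.03 ]
driver 0.57 [376.0, 275.0, 382.0, 348.0] [377.  299.3] [ 0.344 -0.21   0.03 ]
ferrite 0.65 [128.0, 288.0, 144.0, 302.0] [136.9 293.5] [0.362 0.314 0.03 ]
scene -0.011832837076960718 [[-0.207, 0.978, -0.008, 0.166], [0.802, 0.165, -0.574, -0.342], [-0.561, -0.125, -0.819, 1.533], [0.0
[... 926 characters left out ...]
.03 ]
{'clock': 1.0, 'joint_pos': array([ 1.29997920e+00,  2.40595244e-01,  5.00538904e-03,  1.33517819e+00,
       -3.22300946e-05,  1.57080787e+00]), 'joint_vel': array([ 0.00252568,  0.00024489,  0.00022647,  0.00187438, -0.00088182,
        0.00010889]), 'tau': array([ 7.39894494e-04, -3.72216010e+01,  2.52696365e+01,  1.12551639e-03,
        2.28885328e-04, -1.34148745e-06]), 'eef_pos': array([0.1337718 , 0.48178427, 0.2313109 ]), 'tool_rot': array([1.35000865e-01, 9.90845480e-01, 1.18337852e-05, 1.78761025e-05]), 'ft_force': array([-0.70662374,  0.02090535,  0.27733043]), 'ft_torque': array([-0.03228538, -0.00317839, -0.01533264]), 'grasp_force': 0.0, 'grip_width': 0.08560045290944074}
```

```bash
python3 - <<'E'
import cv2,numpy as np
t=cv2.imread("pics/top0.png");s=cv2.imread("pics/scene0.png")
a=cv2.resize(t[140:340,100:400],(800,533),interpolation=cv2.INTER_CUBIC);cv2.imwrite("pics/a.png",a)
b=cv2.resize(s[200:400,240:540],(800,533),interpolation=cv2.INTER_CUBIC);cv2.imwrite("pics/b.png",b)
E
```

```text
(no output)
```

View pics/a.png

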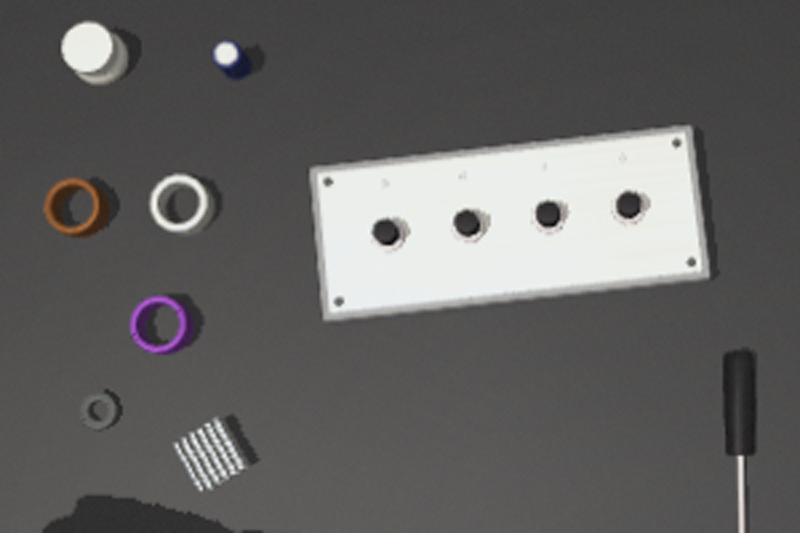

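View pics/b.png

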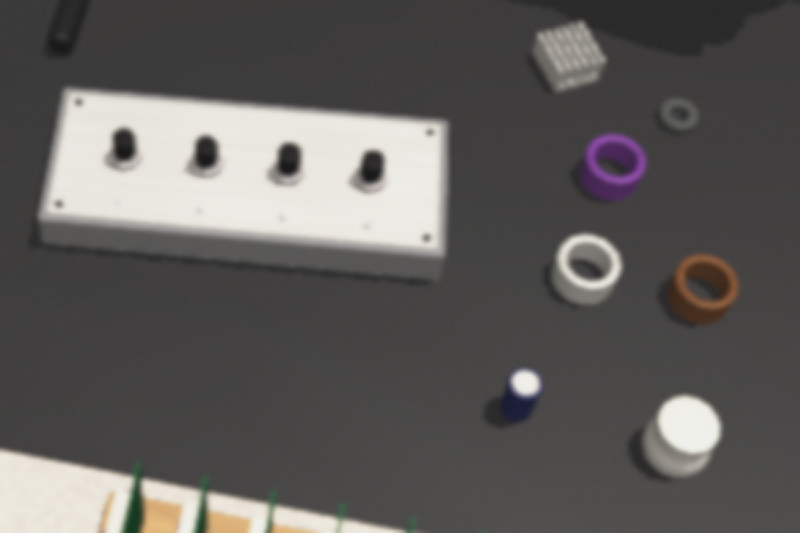

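White-grey aluminium ring at top (168,216) / scene (460,300) is the collar; brown top (127,217) and purple (160,261) rings are the look-alikes named as not meant, ferrite (137,293) is small and dark. Enlarged crops above confirm it. The panel shows four black caps in both views. Now the precise fit.

```bash
cat > fit.py <<'E'
from h import *
from scipy.optimize import least_squares
def hullc(c,p,r,z0,z1):
    a=np.linspace(0,2*np.pi,40)
    pts=np.array([proj(c,[p[0]+r*np.cos(t),p[1]+r*np.sin(t),z]) for z in(z0,z1) for t in a],np.float32)
    m=cv2.moments(cv2.convexHull(pts));return np.array([m["m10"],m["m01"]])/m["m00"]
def blobs(mask,lo,hi):
    n,l,s,ce=cv2.connectedComponentsWithStats(mask.astype(np.uint8));return [(ce[i],s[i],l==i) for i in range(1,n) if lo<s[i][4]<hi]
def fillc(m):
    h=cv2.convexHull(cv2.findNonZero(m.astype(np.uint8)));M=cv2.moments(h);return np.array([M["m10"],M["m01"]])/M["m00"]
E
python3 - <<'E'
from fit import *
cs={n:camera(n) for n in("top","scene")}
caps={};col={};cor={}
for n,c in cs.items():
    im=c["image"];g=im.max(2).astype(int);br=(im.min(2)>110)
    b=max(blobs(br,2000,1e6),key=lambda t:t[1][4])
    box=cv2.minAreaRect(cv2.findNonZero(b[2].astype(np.uint8)));
    h=cv2.fillPoly(np.zeros(g.shape,np.uint8),[cv2.convexHull(cv2.findNonZero(b[2].astype(np.uint8)))],1)
    bl=[t for t in blobs((g<90)&(h>0),20,400)]
    caps[n]=[t[0] for t in bl];print(n,[(t[0].round(1).tolist(),t[1][4]) for t in bl],b[1])
    w=[r for r in silhouettes("collar",c)]
    ctr=(168,216) if n=="top" else (460,300)
    r=min(w,key=lambda r:abs((r["bbox"][0]+r["bbox"][2])/2-ctr[0])+abs((r["bbox"][1]+r["bbox"][3])/2-ctr[1]))
    print(r["bbox"])
    l,t,R,B=[int(v) for v in r["bbox"]];bb=np.zeros(g.shape,bool);bb[t-5:B+5,l-5:R+5]=1
    col[n]=fillc(max(blobs((im.min(2)>105)&bb,50,2000),key=lambda t:t[1][4])[2]);print(col[n])
    s=least_squares(lambda p:hullc(c,p,.024,0,.028)-col[n],[.53,.25]).x;print("collar",n,s.round(4))
    for ce in caps[n]:print("cap",n,least_squares(lambda p:hullc(c,p,.010,.046,.070)-ce,[.5,0]).x.round(4))
E
```

```text
top [([177.5, 72.1], np.int32(373)), ([197.5, 72.9], np.int32(326)), ([217.0, 75.5], np.int32(212)), ([506.9, 60.2], np.int32(33)), ([236.5, 80.6], np.int32(120)), ([494.4, 68.8], np.int32(38)), ([257.2, 82.2], np.int32(108)), ([276.2, 83.0], np.int32(48)), ([297.9, 82.4], np.int32(71)), ([510.7, 80.1], np.int32(30)), ([494.8, 153.9], np.int32(149)), ([41.4, 165.1], np.int32(47)), ([41.9, 196.1], np.int32(47)), ([41.8, 209.4], np.int32(50)), ([491.7, 209.0], np.int32(23)), ([126.4, 216.8], np.int32(185)), ([167.3, 216.4], np.int32(132)), ([335.5, 216.6], np.int32(64)), ([305.2, 220.1], np.int32(66)), ([502.2, 220.5], np.int32(46)), ([274.9, 223.5], np.int32(66)), ([244.5, 226.9], np.int32(67)), ([515.2, 233.6], np.int32(24)), ([35.1, 252.1], np.int32(35)), ([158.5, 261.3], np.int32(181)), ([600.2, 318.0], np.int32(198)), ([571.4, 279.6], np.int32(212)), ([556.1, 281.5], np.int32(335)), ([135.9, 293.7], np.int32(47)), ([551.6, 316.9], np.int32(131)), ([562.2, 317.0], np.int32(158)), ([574.8, 317.6], np.int32(298)), ([555.4, 351.7], np.int32(139)), ([565.0, 352.7], np.int32(169)), ([57
[... 1989 characters left out ...]
collar scene [0.5317 0.2541]
cap scene [-0.0865  0.0089]
cap scene [ 0.5188 -0.4973]
cap scene [ 0.5487 -0.472 ]
cap scene [ 0.5727 -0.4499]
cap scene [ 0.5222 -0.1225]
cap scene [ 0.5159 -0.0568]
cap scene [0.5095 0.0087]
cap scene [0.503 0.074]
cap scene [0.4581 0.2635]
cap scene [ 0.6697 -0.4638]
cap scene [ 0.6749 -0.4811]
cap scene [0.5598 0.246 ]
cap scene [0.5534 0.3354]
cap scene [0.5506 0.5235]
cap scene [0.58   0.5253]
cap scene [ 0.8607 -0.5116]
cap scene [0.65   0.5293]
cap scene [ 0.8942 -0.4715]
cap scene [ 0.8713 -0.0428]
cap scene [ 0.9075 -0.5057]
cap scene [0.8806 0.0017]
cap scene [0.8743 0.2216]
cap scene [0.9143 0.1382]
cap scene [0.9123 0.1843]
cap scene [0.9075 0.2294]
```

Both cameras agree on the caps within 1 mm. Moving to switch 1, turning the closing axis along panel x, fingers shut.

Request:
drive_tool(
  increments=[
    [[23,-25.5,-6.3],[0,0,-4.3],0],
    [[23,-25.5,-6.3],[0,0,-4.3],0],
    [[23,-25.5,-6.3],[0,0,-4.3],0],
    [[23,-25.5,-6.3],[0,0,-4.3],0],
    [[23,-25.5,-6.3],[0,0,-4.3],0],
    [[23,-25.5,-6.3],[0,0,-4.3],0],
    [[23,-25.5,-6.3],[0,0,-4.3],0],
    [[23,-25.5,-6.3],[0,0,-4.3],0],
  ],
)

```text
clock: 1.87
eef_pos: [0.3186, 0.2765, 0.1809]
tool_rot: [0.424, 0.906, 0.0, 0.0]
ft_force: [0.7, 0.9, 0.5]
grip_width: -0.0002
grasp_force: 0.0
```

Request:
drive_tool(
  increments=[
    [[23,-25.5,-6.3],[0,0,-4.3],0],
    [[23,-25.5,-6.3],[0,0,-4.3],0],
    [[23,-25.5,-6.3],[0,0,-4.3],0],
    [[23,-25.5,-6.3],[0,0,-4.3],0],
    [[23,-25.5,-6.3],[0,0,-4.3],0],
    [[23,-25.5,-6.3],[0,0,-4.3],0],
    [[23,-25.5,-6.3],[0,0,-4.3],0],
    [[23,-25.5,-6.3],[0,0,-4.3],0],
  ],
)

```text
clock: 2.53
eef_pos: [0.5028, 0.0723, 0.1303]
tool_rot: [0.673, 0.74, 0.0, 0.0]
ft_force: [0.6, 0.4, 0.1]
grip_width: 0.0003
grasp_force: 0.0
```

Request:
drive_tool(
  increments=[
    [[0,0,0],[0,0,0],0],
    [[0,0,0],[0,0,0],0],
    [[0,0,0],[0,0,0],0],
  ],
)

```text
clock: 2.78
eef_pos: [0.5013, 0.0738, 0.1303]
tool_rot: [0.671, 0.741, -0.0, -0.001]
ft_force: [-0.1, -0.7, 0.1]
grip_width: -0.0001
grasp_force: 0.0
```

Request:
drive_tool(
  increments=[
    [[1,0.5,-15],[0,0,0],0],
    [[0,0,-15],[0,0,0],0],
    [[0,0,-10],[0,0,0],0],
    [[0,0,-6],[0,0,0],0],
    [[0,0,-6],[0,0,0],0],
    [[0,0,-2],[0,0,0],0],
    [[0,0,-2],[0,0,0],0],
    [[0,0,0],[0,0,0],0],
  ],
)

```text
clock: 3.45
eef_pos: [0.5028, 0.0744, 0.0746]
tool_rot: [0.671, 0.741, 0.0, 0.0]
ft_force: [0.7, -0.7, -0.1]
grip_width: -0.0
grasp_force: 0.0
```

Request:
drive_tool(
  increments=[
    [[0,0,-1],[0,0,0],0],
    [[0,0,-1],[0,0,0],0],
    [[0,0,-1],[0,0,0],0],
    [[0,0,-1],[0,0,0],0],
    [[0,0,-1],[0,0,0],0],
  ],
)

```text
clock: 3.87
eef_pos: [0.5029, 0.0743, 0.0696]
tool_rot: [0.671, 0.741, 0.0, 0.0]
ft_force: [0.4, -0.2, 0.8]
grip_width: 0.0001
grasp_force: 0.2
```

Request:
drive_tool(
  increments=[
    [[0,0,-0.7],[0,0,0],0],
    [[0,0,-0.7],[0,0,0],0],
    [[0,0,-0.6],[0,0,0],0],
  ],
)

```text
clock: 4.12
eef_pos: [0.5029, 0.0742, 0.0677]
tool_rot: [0.671, 0.741, 0.0, 0.0]
ft_force: [0.0, -0.7, 2.3]
grip_width: -0.0003
grasp_force: 1.0
```

Request:
drive_tool(
  increments=[
    [[0,0,-0.5],[0,0,0],0],
    [[0,0,-0.5],[0,0,0],0],
  ],
)

```text
clock: 4.28
eef_pos: [0.5029, 0.0742, 0.0667]
tool_rot: [0.671, 0.741, 0.0, 0.0]
ft_force: [-0.7, -0.8, 2.8]
grip_width: 0.0001
grasp_force: 1.3
```

Request:
drive_tool(
  increments=[
    [[0,0,-0.5],[0,0,0],0],
    [[0,0,-0.5],[0,0,0],0],
  ],
)

```text
clock: 4.45
eef_pos: [0.5029, 0.0742, 0.0657]
tool_rot: [0.671, 0.741, 0.0, 0.0]
ft_force: [-0.4, 0.3, 3.2]
grip_width: 0.0003
grasp_force: 1.5
```

Request:
drive_tool(
  increments=[
    [[0,0,-0.5],[0,0,0],0],
    [[0,0,-0.5],[0,0,0],0],
  ],
)

```text
clock: 4.62
eef_pos: [0.5029, 0.0742, 0.0646]
tool_rot: [0.671, 0.741, 0.0, 0.0]
ft_force: [-0.5, -1.4, 2.8]
grip_width: -0.0002
grasp_force: 1.8
```

Request:
drive_tool(
  increments=[
    [[0,0,-0.5],[0,0,0],0],
    [[0,0,0],[0,0,0],0],
  ],
)

```text
clock: 4.78
eef_pos: [0.5029, 0.0743, 0.064]
tool_rot: [0.671, 0.741, 0.0, 0.0]
ft_force: [-0.6, -0.6, 2.6]
grip_width: -0.0003
grasp_force: 1.6
```

Request:
drive_tool(
  increments=[
    [[0,0,-0.5],[0,0,0],0],
    [[0,0,0],[0,0,0],0],
  ],
)

```text
clock: 4.95
eef_pos: [0.5029, 0.0743, 0.0636]
tool_rot: [0.671, 0.741, 0.0, 0.0]
ft_force: [0.2, -0.7, 3.9]
grip_width: -0.0002
grasp_force: 1.8
```

Request:
drive_tool(
  increments=[
    [[0,0,-0.5],[0,0,0],0],
    [[0,0,0],[0,0,0],0],
  ],
)

```text
clock: 5.12
eef_pos: [0.5029, 0.0743, 0.0631]
tool_rot: [0.671, 0.741, 0.0, 0.0]
ft_force: [-0.4, -0.5, 4.2]
grip_width: 0.0002
grasp_force: 2.0
```

Request:
drive_tool(
  increments=[
    [[0,0,-0.5],[0,0,0],0],
    [[0,0,0],[0,0,0],0],
  ],
)

```text
clock: 5.28
eef_pos: [0.5029, 0.0742, 0.0628]
tool_rot: [0.671, 0.741, 0.0, 0.0]
ft_force: [-1.3, -1.1, 6.0]
grip_width: 0.0001
grasp_force: 2.9
```

Switch 1 climbs to a hard stop: worn. On to switch 2.

Request:
drive_tool(
  increments=[
    [[0,0,8.5],[0,0,0],0],
    [[0,0,10],[0,0,0],0],
    [[2,-20,0],[0,0,0],0],
    [[2.2,-23,0],[0,0,0],0],
    [[2.1,-22.6,0],[0,0,0],0],
    [[0,0,-2],[0,0,0],0],
    [[0,0,-3],[0,0,0],0],
    [[0,0,-2],[0,0,0],0],
  ],
)

```text
clock: 5.95
eef_pos: [0.5087, 0.0089, 0.0738]
tool_rot: [0.671, 0.741, -0.0, -0.0]
ft_force: [-0.1, 0.1, -0.4]
grip_width: -0.0002
grasp_force: 0.0
```

Request:
drive_tool(
  increments=[
    [[0,0,-1],[0,0,0],0],
    [[0,0,-1],[0,0,0],0],
    [[0,0,-1],[0,0,0],0],
    [[0,0,-1],[0,0,0],0],
    [[0,0,-0.5],[0,0,0],0],
  ],
)

```text
clock: 6.37
eef_pos: [0.509, 0.0092, 0.0694]
tool_rot: [0.671, 0.742, 0.0, -0.0]
ft_force: [-0.3, 1.0, 0.4]
grip_width: 0.0001
grasp_force: 0.2
```

Request:
drive_tool(
  increments=[
    [[0,0,-0.7],[0,0,0],0],
    [[0,0,-0.7],[0,0,0],0],
    [[0,0,-0.6],[0,0,0],0],
  ],
)

```text
clock: 6.62
eef_pos: [0.5091, 0.0088, 0.0675]
tool_rot: [0.671, 0.741, 0.0, 0.0]
ft_force: [-0.2, 1.7, -0.2]
grip_width: -0.0001
grasp_force: 0.2
```

Request:
drive_tool(
  increments=[
    [[0,0,-0.7],[0,0,0],0],
    [[0,0,-0.7],[0,0,0],0],
    [[0,0,-0.6],[0,0,0],0],
  ],
)

```text
clock: 6.87
eef_pos: [0.5091, 0.0086, 0.0655]
tool_rot: [0.671, 0.741, 0.0, 0.0]
ft_force: [-0.3, 0.5, 0.4]
grip_width: -0.0
grasp_force: 0.2
```

Request:
drive_tool(
  increments=[
    [[0,0,-0.7],[0,0,0],0],
    [[0,0,-0.7],[0,0,0],0],
    [[0,0,-0.6],[0,0,0],0],
  ],
)

```text
clock: 7.12
eef_pos: [0.5091, 0.0086, 0.0636]
tool_rot: [0.671, 0.741, 0.0, 0.0]
ft_force: [0.3, -0.3, 2.3]
grip_width: 0.0
grasp_force: 1.1
```

Request:
drive_tool(
  increments=[
    [[0,0,-0.5],[0,0,0],0],
    [[0,0,-0.5],[0,0,0],0],
  ],
)

```text
clock: 7.28
eef_pos: [0.5091, 0.0087, 0.0626]
tool_rot: [0.671, 0.741, 0.0, 0.0]
ft_force: [-1.0, 0.0, 2.5]
grip_width: -0.0003
grasp_force: 1.3
```

Request:
drive_tool(
  increments=[
    [[0,0,-0.5],[0,0,0],0],
    [[0,0,-0.5],[0,0,0],0],
  ],
)

```text
clock: 7.45
eef_pos: [0.5091, 0.0087, 0.0616]
tool_rot: [0.671, 0.741, 0.0, 0.0]
ft_force: [-1.8, 0.4, 3.0]
grip_width: 0.0002
grasp_force: 1.6
```

Request:
drive_tool(
  increments=[
    [[0,0,-0.5],[0,0,0],0],
    [[0,0,-0.5],[0,0,0],0],
  ],
)

```text
clock: 7.62
eef_pos: [0.5092, 0.0087, 0.0606]
tool_rot: [0.671, 0.741, 0.0, 0.0]
ft_force: [-1.0, 1.2, 4.4]
grip_width: -0.0001
grasp_force: 1.8
```

Request:
drive_tool(
  increments=[
    [[0,0,-0.5],[0,0,0],0],
    [[0,0,-0.5],[0,0,0],0],
  ],
)

```text
clock: 7.78
eef_pos: [0.5091, 0.0087, 0.0596]
tool_rot: [0.671, 0.741, 0.0, 0.0]
ft_force: [-0.8, 0.6, 4.1]
grip_width: 0.0001
grasp_force: 2.1
```

Still climbing 4+ mm after onset without a break: worn. Switch 3.

Request:
drive_tool(
  increments=[
    [[0,0,10],[0,0,0],0],
    [[0,0,11],[0,0,0],0],
    [[2,-20,0],[0,0,0],0],
    [[2.2,-23,0],[0,0,0],0],
    [[2.2,-22.5,0],[0,0,0],0],
    [[0,0,-2],[0,0,0],0],
    [[0,0,-3],[0,0,0],0],
    [[0,0,-2],[0,0,0],0],
  ],
)

```text
clock: 8.45
eef_pos: [0.515, -0.0566, 0.0731]
tool_rot: [0.671, 0.741, -0.0, -0.0]
ft_force: [-0.5, -0.2, -0.2]
grip_width: -0.0002
grasp_force: 0.0
```

Request:
drive_tool(
  increments=[
    [[0,0,-1],[0,0,0],0],
    [[0,0,-1],[0,0,0],0],
    [[0,0,-1],[0,0,0],0],
    [[0,0,-1],[0,0,0],0],
  ],
)

```text
clock: 8.78
eef_pos: [0.5154, -0.0562, 0.0694]
tool_rot: [0.671, 0.742, 0.0, -0.0]
ft_force: [-0.7, -0.5, 0.8]
grip_width: -0.0006
grasp_force: 0.2
```

Request:
drive_tool(
  increments=[
    [[0,0,-0.7],[0,0,0],0],
    [[0,0,-0.7],[0,0,0],0],
    [[0,0,-0.6],[0,0,0],0],
  ],
)

```text
clock: 9.03
eef_pos: [0.5155, -0.0564, 0.0676]
tool_rot: [0.671, 0.741, 0.0, -0.0]
ft_force: [-1.0, 2.8, 2.0]
grip_width: -0.0
grasp_force: 0.9
```

Request:
drive_tool(
  increments=[
    [[0,0,-0.7],[0,0,0],0],
    [[0,0,-0.7],[0,0,0],0],
    [[0,0,-0.6],[0,0,0],0],
  ],
)

```text
clock: 9.28
eef_pos: [0.5155, -0.0566, 0.0657]
tool_rot: [0.671, 0.741, 0.0, -0.0]
ft_force: [0.1, 1.2, 3.3]
grip_width: 0.0002
grasp_force: 1.4
```

Request:
drive_tool(
  increments=[
    [[0,0,-0.5],[0,0,0],0],
    [[0,0,-0.5],[0,0,0],0],
  ],
)

```text
clock: 9.45
eef_pos: [0.5156, -0.0566, 0.0647]
tool_rot: [0.671, 0.741, 0.0, -0.0]
ft_force: [-1.2, 2.7, 4.4]
grip_width: 0.0001
grasp_force: 1.7
```

Request:
drive_tool(
  increments=[
    [[0,0,-0.5],[0,0,0],0],
    [[0,0,0],[0,0,0],0],
  ],
)

```text
clock: 9.62
eef_pos: [0.5155, -0.0567, 0.064]
tool_rot: [0.671, 0.741, 0.0, -0.0]
ft_force: [-0.3, 2.2, 2.7]
grip_width: -0.0002
grasp_force: 1.4
```

Request:
drive_tool(
  increments=[
    [[0,0,-0.5],[0,0,0],0],
    [[0,0,-0.5],[0,0,0],0],
  ],
)

```text
clock: 9.78
eef_pos: [0.5156, -0.0567, 0.0631]
tool_rot: [0.671, 0.741, 0.0, 0.0]
ft_force: [-0.5, 2.7, 4.3]
grip_width: 0.0001
grasp_force: 2.1
```

Worn too. Switch 4 should be the good one; press it and confirm the break.

Request:
drive_tool(
  increments=[
    [[0,0,8],[0,0,0],0],
    [[0,0,9.5],[0,0,0],0],
    [[2,-20,0],[0,0,0],0],
    [[2.2,-23,0],[0,0,0],0],
    [[2.2,-22.5,0],[0,0,0],0],
    [[0,0,-2],[0,0,0],0],
    [[0,0,-3],[0,0,0],0],
    [[0,0,-2],[0,0,0],0],
  ],
)

```text
clock: 10.45
eef_pos: [0.5216, -0.1224, 0.0734]
tool_rot: [0.671, 0.741, -0.0, -0.0]
ft_force: [-0.4, 1.0, -0.3]
grip_width: -0.0001
grasp_force: 0.0
```

Request:
drive_tool(
  increments=[
    [[0,0,-1],[0,0,0],0],
    [[0,0,-1],[0,0,0],0],
    [[0,0,-1],[0,0,0],0],
    [[0,0,-1],[0,0,0],0],
  ],
)

```text
clock: 10.78
eef_pos: [0.5218, -0.1217, 0.0695]
tool_rot: [0.671, 0.742, 0.0, -0.0]
ft_force: [-0.4, 0.2, 0.7]
grip_width: 0.0002
grasp_force: 0.2
```

Request:
drive_tool(
  increments=[
    [[0,0,-0.7],[0,0,0],0],
    [[0,0,-0.7],[0,0,0],0],
    [[0,0,-0.6],[0,0,0],0],
  ],
)

```text
clock: 11.03
eef_pos: [0.522, -0.1221, 0.0675]
tool_rot: [0.671, 0.741, 0.0, 0.0]
ft_force: [0.1, 0.1, 0.6]
grip_width: 0.0001
grasp_force: 0.2
```

Request:
drive_tool(
  increments=[
    [[0,0,-0.7],[0,0,0],0],
    [[0,0,-0.7],[0,0,0],0],
    [[0,0,-0.6],[0,0,0],0],
  ],
)

```text
clock: 11.28
eef_pos: [0.5219, -0.1224, 0.0655]
tool_rot: [0.671, 0.741, 0.0, 0.0]
ft_force: [0.5, 0.4, 0.0]
grip_width: -0.0002
grasp_force: 0.2
```

Request:
drive_tool(
  increments=[
    [[0,0,-0.7],[0,0,0],0],
    [[0,0,-0.7],[0,0,0],0],
    [[0,0,-0.6],[0,0,0],0],
  ],
)

```text
clock: 11.53
eef_pos: [0.5219, -0.1224, 0.0635]
tool_rot: [0.671, 0.741, 0.0, 0.0]
ft_force: [-0.3, -0.0, 0.7]
grip_width: -0.0001
grasp_force: 0.4
```

Request:
drive_tool(
  increments=[
    [[0,0,-0.5],[0,0,0],0],
    [[0,0,-0.5],[0,0,0],0],
  ],
)

```text
clock: 11.7
eef_pos: [0.5219, -0.1224, 0.0626]
tool_rot: [0.671, 0.741, 0.0, 0.0]
ft_force: [0.6, -0.3, 1.9]
grip_width: 0.0005
grasp_force: 1.1
```

Request:
drive_tool(
  increments=[
    [[0,0,-0.5],[0,0,0],0],
    [[0,0,-0.5],[0,0,0],0],
  ],
)

```text
clock: 11.87
eef_pos: [0.522, -0.1224, 0.0618]
tool_rot: [0.671, 0.741, 0.0, 0.0]
ft_force: [-1.3, 0.2, 3.7]
grip_width: 0.0002
grasp_force: 1.9
```

Request:
drive_tool(
  increments=[
    [[0,0,-0.5],[0,0,0],0],
    [[0,0,-0.5],[0,0,0],0],
  ],
)

```text
clock: 12.03
eef_pos: [0.5219, -0.1224, 0.0608]
tool_rot: [0.671, 0.741, 0.0, 0.0]
ft_force: [-0.9, 0.7, 4.3]
grip_width: -0.0001
grasp_force: 2.3
```

Request:
drive_tool(
  increments=[
    [[0,0,-0.6],[0,0,0],0],
    [[0,0,-0.6],[0,0,0],0],
    [[0,0,-0.6],[0,0,0],0],
    [[0,0,-0.6],[0,0,0],0],
    [[0,0,-0.6],[0,0,0],0],
  ],
)

```text
clock: 12.45
eef_pos: [0.5219, -0.1224, 0.0574]
tool_rot: [0.671, 0.741, 0.0, 0.0]
ft_force: [0.0, 0.3, 3.3]
grip_width: 0.0004
grasp_force: 1.4
```

Request:
drive_tool(
  increments=[
    [[0,0,-0.5],[0,0,0],0],
    [[0,0,-0.5],[0,0,0],0],
    [[0,0,-0.5],[0,0,0],0],
  ],
)

```text
clock: 12.7
eef_pos: [0.5218, -0.1223, 0.0555]
tool_rot: [0.671, 0.741, -0.0, -0.0]
ft_force: [0.4, 0.2, 0.4]
grip_width: -0.0002
grasp_force: 0.2
```

Request:
drive_tool(
  increments=[
    [[0,0,-0.5],[0,0,0],0],
    [[0,0,0],[0,0,0],0],
  ],
)

```text
clock: 12.87
eef_pos: [0.5217, -0.1223, 0.0552]
tool_rot: [0.671, 0.741, -0.0, -0.0]
ft_force: [0.4, 0.4, 1.0]
grip_width: -0.0001
grasp_force: 0.2
```

Request:
drive_tool(
  increments=[
    [[0,0,-0.4],[0,0,0],0],
    [[0,0,0],[0,0,0],0],
  ],
)

```text
clock: 13.03
eef_pos: [0.5217, -0.1223, 0.055]
tool_rot: [0.671, 0.741, -0.0, -0.0]
ft_force: [-0.5, -0.8, 2.5]
grip_width: 0.0001
grasp_force: 0.6
```

Request:
drive_tool(
  increments=[
    [[0,0,5],[0,0,0],0],
    [[0,0,15],[0,0,0],0],
    [[0,0,25],[0,0,0],0],
    [[0,0,30],[0,0,0],0],
    [[0,0,0],[0,0,0],0],
  ],
)

```text
clock: 13.45
eef_pos: [0.5253, -0.1231, 0.136]
tool_rot: [0.671, 0.741, 0.002, 0.004]
ft_force: [1.8, 0.5, 1.7]
grip_width: 0.0
grasp_force: 0.0
```

```bash
python3 - <<'E'
from fit import *
out=[]
for n,(u,v) in {"top":(168,216),"scene":(460,300)}.items():
    c=camera(n);save(c,n+"1.png");cr=c["image"][v-20:v+20,u-20:u+20]
    # hull of the upper rim: predicted model outlines for two candidates
    S=10;big=cv2.resize(cr,None,fx=S,fy=S,interpolation=cv2.INTER_CUBIC)[:,:,::-1].copy()
    for p,col in(((.5363,.2562),(0,0,255)),((.5317,.2541),(0,255,0))):
        for z in(.0,.028):
            for r in (.024,.018):
                if z==0 and r<.02: continue
                pts=np.array([(proj(c,[p[0]+r*np.cos(t),p[1]+r*np.sin(t),z])-[u-20,v-20]+.5)*S for t in np.linspace(0,6.3,60)]).astype(np.int32)
                cv2.polylines(big,[pts],False,col,1)
    out.append(big)
cv2.imwrite("pics/col.png",np.hstack(out))
E
```

```text
(no output)
```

View pics/col.png

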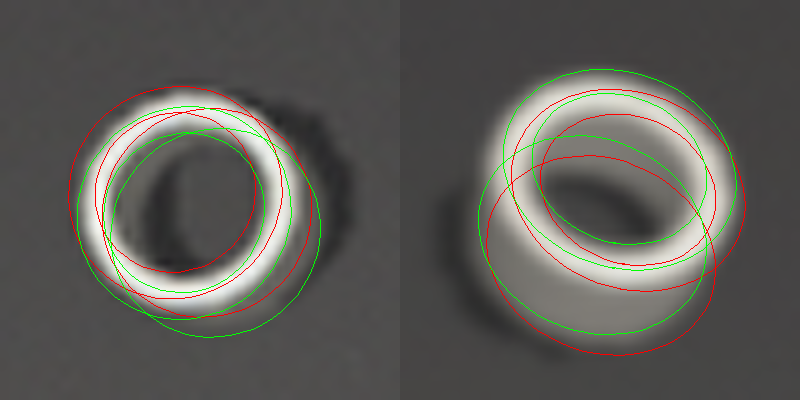

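Aluminium ring confirmed, upper rim bright, both outlines slightly off; refit on the rim alone.

```bash
python3 - <<'E'
from fit import *
for n,(u,v) in {"top":(168,216),"scene":(460,300)}.items():
    im=cv2.imread(f"pics/{n}1.png").min(2)[v-20:v+20,u-20:u+20];c=camera(n)
    b=cv2.resize(im,None,fx=8,fy=8,interpolation=cv2.INTER_CUBIC)
    for T in(160,180,200):
        e=cv2.fitEllipse(cv2.convexHull(cv2.findNonZero((b>T).astype(np.uint8))))
        uv=(np.array(e[0])+.5)/8-.5+[u-20,v-20];print(n,T,uv.round(2),onz(c,uv,.028).round(4),np.round(e[1],0))
E
```

```text
top 160 [166.5  215.72] [0.534  0.2528 0.028 ] [165. 171.]
top 180 [166.51 215.72] [0.534  0.2528 0.028 ] [161. 168.]
top 200 [166.49 215.73] [0.534  0.2529 0.028 ] [157. 164.]
scene 160 [460.58 297.95] [0.5359 0.2526 0.028 ] [157. 189.]
scene 180 [460.62 297.93] [0.5359 0.2527 0.028 ] [151. 183.]
scene 200 [460.65 297.91] [0.5358 0.2527 0.028 ] [143. 175.]
```

Request:
drive_tool(
  increments=[
    [[1,20,0],[0,0,0],0.5],
    [[1,35,0],[0,0,0],1],
    [[1,38,0],[0,0,0],1],
    [[1,38,0],[0,0,0],1],
    [[1,38,0],[0,0,0],1],
    [[1,38,0],[0,0,0],1],
    [[1,38,0],[0,0,0],1],
    [[1,38,0],[0,0,0],1],
  ],
)

```text
clock: 14.32
eef_pos: [0.5284, 0.1621, 0.1284]
tool_rot: [0.671, 0.741, -0.001, -0.001]
ft_force: [0.9, -0.8, 0.1]
grip_width: 0.0854
grasp_force: 0.0
```

Request:
drive_tool(
  increments=[
    [[1,38,0],[0,0,0],1],
    [[1,30,0],[0,0,0],1],
    [[1,20,0],[0,0,0],1],
    [[0,4,0],[0,0,0],1],
    [[0,0,0],[0,0,0],1],
    [[0,0,0],[0,0,0],1],
    [[0,0,0],[0,0,0],1],
  ],
)

```text
clock: 14.9
eef_pos: [0.5324, 0.2512, 0.1293]
tool_rot: [0.672, 0.741, -0.001, -0.0]
ft_force: [0.1, 0.4, -0.2]
grip_width: 0.0855
grasp_force: 0.0
```

```bash
python3 - <<'E'
from h import *
o=get_obs();print(o["eef_pos"],o["tool_rot"],o["grip_width"])
E
```

```text
[0.5324082  0.25115581 0.12934143] [ 6.71709468e-01  7.40813967e-01 -1.01148904e-03 -1.86766946e-04] 0.08546045805535094
```

Request:
drive_tool(
  increments=[
    [[1.3,0.8,-25],[0,0,0],1],
    [[1.3,0.7,-25],[0,0,0],1],
    [[0,0,-25],[0,0,0],1],
    [[0,0,-20],[0,0,0],1],
    [[0,0,-15],[0,0,0],1],
    [[0,0,-8],[0,0,0],1],
    [[0,0,-6],[0,0,0],1],
    [[0,0,-2],[0,0,0],1],
  ],
)

```text
clock: 15.57
eef_pos: [0.5354, 0.2531, 0.0036]
tool_rot: [0.672, 0.741, -0.0, -0.0]
ft_force: [0.2, -0.7, 0.3]
grip_width: 0.0852
grasp_force: 0.0
```

Request:
drive_tool(
  increments=[
    [[0,0,0],[0,0,0],1],
    [[0,0,0],[0,0,0],0.8],
  ],
)

```text
clock: 15.73
eef_pos: [0.5363, 0.2543, 0.0051]
tool_rot: [0.671, 0.741, 0.001, 0.0]
ft_force: [-0.7, 1.1, -0.0]
grip_width: 0.0755
grasp_force: 0.0
```

Request:
drive_tool(
  increments=[
    [[-1,-1.5,-2],[0,0,0],0.8],
    [[0,0,0],[0,0,0],0.7],
    [[0,0,0],[0,0,0],0.63],
    [[0,0,0],[0,0,0],0.58],
    [[0,0,0],[0,0,0],0.5],
    [[0,0,0],[0,0,0],0.3],
    [[0,0,0],[0,0,0],0],
    [[0,0,0],[0,0,0],0],
  ],
)

```text
clock: 16.4
eef_pos: [0.5349, 0.253, 0.003]
tool_rot: [0.671, 0.741, 0.001, 0.0]
ft_force: [-1.5, -1.2, 7.1]
grip_width: 0.0465
grasp_force: 61.8
```

Request:
drive_tool(
  increments=[
    [[0,0,0],[0,0,0],0],
    [[0,0,0],[0,0,0],0],
    [[0,0,0],[0,0,0],0],
    [[0,0,0],[0,0,0],0],
  ],
)

```text
clock: 16.73
eef_pos: [0.5349, 0.253, 0.003]
tool_rot: [0.671, 0.741, 0.001, 0.0]
ft_force: [-0.3, -0.8, 5.3]
grip_width: 0.0464
grasp_force: 61.8
```

Request:
drive_tool(
  increments=[
    [[0,0,3],[0,0,0],0],
    [[0,0,8],[0,0,0],0],
    [[0,0,20],[0,0,0],0],
    [[0,0,30],[0,0,0],0],
    [[0,0,30],[0,0,0],0],
    [[0,0,20],[0,0,0],0],
    [[0,0,8],[0,0,0],0],
    [[0,0,0],[0,0,0],0],
  ],
)

```text
clock: 17.4
eef_pos: [0.5359, 0.2534, 0.1238]
tool_rot: [0.671, 0.741, 0.002, 0.001]
ft_force: [1.1, -0.0, -0.4]
grip_width: 0.0466
grasp_force: 61.5
```

Request:
drive_tool(
  increments=[
    [[-1,-20,0],[0,0,0],0],
    [[-1,-30,0],[0,0,0],0],
    [[-1,-30,0],[0,0,0],0],
    [[-1,-30,0],[0,0,0],0],
    [[-1,-30,0],[0,0,0],0],
    [[-1,-30,0],[0,0,0],0],
    [[-1,-30,0],[0,0,0],0],
    [[-1,-30,0],[0,0,0],0],
  ],
)

```text
clock: 18.07
eef_pos: [0.5247, 0.0212, 0.1189]
tool_rot: [0.671, 0.741, -0.001, -0.001]
ft_force: [1.4, -0.9, -0.8]
grip_width: 0.0467
grasp_force: 61.5
```

Request:
drive_tool(
  increments=[
    [[-1,-30,0],[0,0,0],0],
    [[-1,-30,0],[0,0,0],0],
    [[-1,-30,0],[0,0,0],0],
    [[-1,-30,0],[0,0,0],0],
    [[-1,-22,0],[0,0,0],0],
    [[0,-3,0],[0,0,0],0],
    [[0,0,0],[0,0,0],0],
    [[0,0,0],[0,0,0],0],
  ],
)

```text
clock: 18.73
eef_pos: [0.5204, -0.1218, 0.1196]
tool_rot: [0.671, 0.741, -0.0, -0.001]
ft_force: [-0.4, -0.5, -0.6]
grip_width: 0.0466
grasp_force: 61.5
```

```bash
python3 - <<'E'
from fit import *
out=[]
for n in("top","scene"):
    c=camera(n);o=get_obs();save(c,n+"2.png");p=o["eef_pos"];u,v=proj(c,p).astype(int)
    out.append(cv2.resize(c["image"][v-40:v+40,u-40:u+40],None,fx=5,fy=5,interpolation=cv2.INTER_CUBIC)[:,:,::-1]);print(n,u,v)
cv2.imwrite("pics/held.png",np.hstack(out));print(p,o["tool_rot"],o["grip_width"])
E
```

```text
top 335 212
scene 285 236
[ 0.52097924 -0.12108141  0.12029456] [ 6.70623033e-01  7.41797784e-01 -2.37812310e-04 -8.59516560e-04] 0.04639463639192558
```

View pics/held.png

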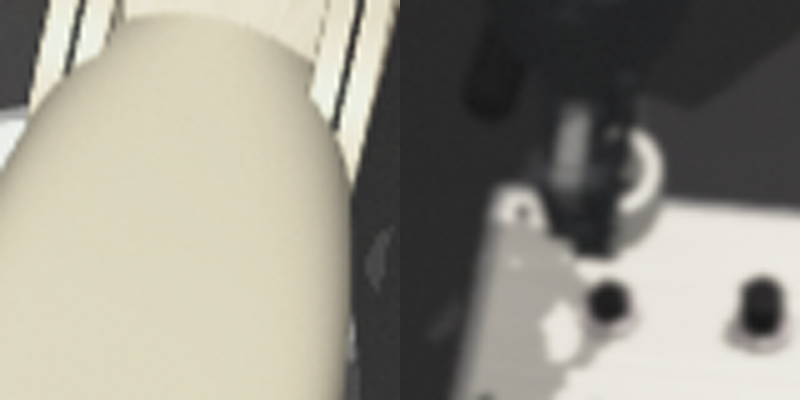

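```bash
python3 - <<'E'
from fit import *
c=camera("scene");p=get_obs()["eef_pos"];im=c["image"][205:255,265:315]
big=cv2.resize(im,None,fx=11,fy=11,interpolation=cv2.INTER_CUBIC)[:,:,::-1].copy()
for dy,col in((0,(0,0,255)),(.004,(0,255,0))):
    for z,r in((0,.024),(.028,.024),(.028,.018)):
        pts=np.array([(proj(c,[p[0]-.0996*dy+r*np.cos(t),p[1]+dy+r*np.sin(t),p[2]-.003+z])-[265,205]+.5)*11 for t in np.linspace(0,6.3,80)]).astype(np.int32)
        cv2.polylines(big,[pts],False,col,1)
cv2.imwrite("pics/held2.png",big)
E
```

```text
(no output)
```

View pics/held2.png

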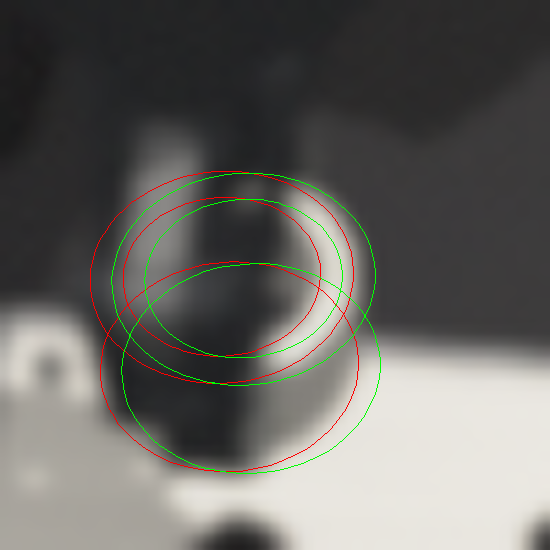

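The held collar sits level and within about 1 mm of the tool axis. Lowering.

Request:
drive_tool(
  increments=[
    [[0.5,-0.9,-15],[0,0,0],0],
    [[0.5,-0.9,-15],[0,0,0],0],
    [[0,0,-10],[0,0,0],0],
    [[0,0,-5],[0,0,0],0],
    [[0,0,0],[0,0,0],0],
    [[0,0,0],[0,0,0],0],
  ],
)

```text
clock: 19.38
eef_pos: [0.5224, -0.1237, 0.0761]
tool_rot: [0.671, 0.742, -0.0, -0.0]
ft_force: [-0.1, 0.2, -0.7]
grip_width: 0.0467
grasp_force: 61.5
```

Request:
drive_tool(
  increments=[
    [[-0.3,0.9,-4],[0,0,0],0],
    [[0,0,-5],[0,0,0],0],
    [[0,0,-5],[0,0,0],0],
    [[0,0,-4],[0,0,0],0],
    [[0,0,-3],[0,0,0],0],
    [[0,0,-2],[0,0,0],0],
    [[0,0,0],[0,0,0],0],
  ],
)

```text
clock: 19.97
eef_pos: [0.5217, -0.1232, 0.0525]
tool_rot: [0.671, 0.741, -0.0, -0.001]
ft_force: [-0.0, -1.2, 0.2]
grip_width: 0.0463
grasp_force: 61.5
```

Request:
drive_tool(
  increments=[
    [[0,0,-2],[0,0,0],0],
    [[0,0,-2],[0,0,0],0],
    [[0,0,-1],[0,0,0],0],
    [[0,0,0],[0,0,0],0],
  ],
)

```text
clock: 20.3
eef_pos: [0.522, -0.1232, 0.0479]
tool_rot: [0.671, 0.741, -0.0, -0.0]
ft_force: [-0.2, 0.0, 0.0]
grip_width: 0.0464
grasp_force: 61.5
```

Request:
drive_tool(
  increments=[
    [[0,0.4,-1],[0,0,0],0],
    [[0,0,-1],[0,0,0],0],
    [[0,0,-1],[0,0,0],0],
    [[0,0,0],[0,0,0],0],
  ],
)

```text
clock: 20.63
eef_pos: [0.522, -0.1228, 0.0449]
tool_rot: [0.671, 0.741, -0.0, -0.0]
ft_force: [0.6, -0.4, 0.1]
grip_width: 0.0463
grasp_force: 61.5
```

Request:
drive_tool(
  increments=[
    [[0,0,-0.5],[0,0,0],0],
    [[0,0,-0.5],[0,0,0],0],
    [[0,0,0],[0,0,0],0],
  ],
)

```text
clock: 20.88
eef_pos: [0.5221, -0.1228, 0.044]
tool_rot: [0.671, 0.741, -0.0, -0.0]
ft_force: [0.6, -0.1, -0.3]
grip_width: 0.0464
grasp_force: 61.5
```

Request:
drive_tool(
  increments=[
    [[0,0,-0.5],[0,0,0],0],
    [[0,0,-0.5],[0,0,0],0],
    [[0,0,0],[0,0,0],0],
  ],
)

```text
clock: 21.13
eef_pos: [0.5221, -0.1228, 0.043]
tool_rot: [0.671, 0.741, -0.0, -0.0]
ft_force: [0.1, 0.3, -1.0]
grip_width: 0.0465
grasp_force: 61.6
```

Request:
drive_tool(
  increments=[
    [[0,0,-0.5],[0,0,0],0],
    [[0,0,0],[0,0,0],0],
  ],
)

```text
clock: 21.3
eef_pos: [0.5222, -0.1228, 0.043]
tool_rot: [0.671, 0.741, 0.0, 0.0]
ft_force: [-2.5, -0.2, 2.4]
grip_width: 0.0469
grasp_force: 61.9
```

Request:
drive_tool(
  increments=[
    [[0,0,-0.5],[0,0,0],0],
    [[0,0,0],[0,0,0],0],
  ],
)

```text
clock: 21.47
eef_pos: [0.5222, -0.1228, 0.043]
tool_rot: [0.671, 0.741, 0.0, 0.0]
ft_force: [-2.0, 0.6, 6.0]
grip_width: 0.0463
grasp_force: 62.3
```

Seated at the expected height. Release and lift.

Request:
drive_tool(
  increments=[
    [[0,0,0.5],[0,0,0],0.56],
    [[0,0,0],[0,0,0],0.6],
    [[0,0,0],[0,0,0],0.66],
    [[0,0,0],[0,0,0],0.75],
    [[0,0,0],[0,0,0],0.85],
    [[0,0,0],[0,0,0],0.9],
    [[0,0,0],[0,0,0],0.9],
  ],
)

```text
clock: 22.05
eef_pos: [0.5221, -0.1228, 0.0425]
tool_rot: [0.671, 0.741, -0.0, -0.0]
ft_force: [-0.1, -0.4, -0.4]
grip_width: 0.0768
grasp_force: 0.0
```

Request:
drive_tool(
  increments=[
    [[0,0,3],[0,0,0],0.9],
    [[0,0,8],[0,0,0],0.9],
    [[0,0,15],[0,0,0],0.9],
    [[0,0,25],[0,0,0],0.9],
    [[0,0,35],[0,0,0],0.9],
    [[0,0,40],[0,0,0],0.9],
    [[-10,30,10],[0,0,0],0.9],
    [[-10,35,0],[0,0,0],0.9],
  ],
)

```text
clock: 22.72
eef_pos: [0.5056, -0.0591, 0.184]
tool_rot: [0.673, 0.74, 0.003, 0.005]
ft_force: [1.1, 1.5, -1.0]
grip_width: 0.0771
grasp_force: 0.0
```

Request:
drive_tool(
  increments=[
    [[-20,35,0],[0,0,0],0.9],
    [[-20,35,0],[0,0,0],0.9],
    [[-20,35,0],[0,0,0],0.9],
    [[-20,35,0],[0,0,0],0.9],
    [[-20,35,0],[0,0,0],0.9],
    [[-20,35,0],[0,0,0],0.9],
    [[0,20,0],[0,0,0],0.9],
    [[0,0,0],[0,0,0],0.9],
  ],
)

```text
clock: 23.38
eef_pos: [0.3816, 0.1756, 0.1798]
tool_rot: [0.669, 0.743, 0.002, 0.0]
ft_force: [0.3, -0.2, 0.2]
grip_width: 0.0769
grasp_force: 0.0
```

```bash
python3 - <<'E'
from fit import *
out=[]
for n in("top","scene"):
    c=camera(n);u,v=proj(c,[.522,-.1223,.055]).astype(int);x0,y0=u-20,v-20
    b=cv2.resize(c["image"][y0:y0+40,x0:x0+40],None,fx=10,fy=10,interpolation=cv2.INTER_CUBIC)[:,:,::-1].copy()
    for z,r,col in((.068,.024,(0,0,255)),(.068,.018,(0,0,255)),(.055,.010,(0,255,0))):
        pts=np.array([(proj(c,[.522+r*np.cos(t),-.1223+r*np.sin(t),z])-[x0,y0]+.5)*10 for t in np.linspace(0,6.3,80)]).astype(np.int32)
        cv2.polylines(b,[pts],False,col,1)
    out.append(b)
cv2.imwrite("pics/fin.png",np.hstack(out));print(get_obs()["eef_pos"])
E
```

```text
[0.38215825 0.17277884 0.1793422 ]
```

View pics/fin.png

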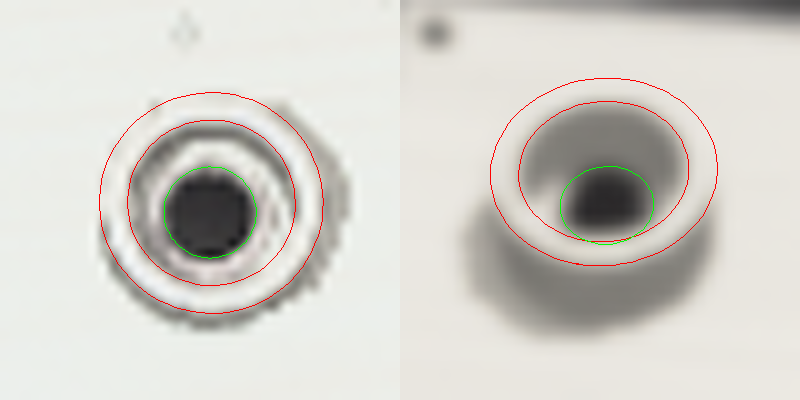

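The collar (rim at crop (210,203), top view) stands flat and concentric around switch 4. The cap top matches the outline drawn for 55 mm height, so it is still in.

```bash
python3 -c "
from workcell import *
print(job_done())"
```

```text
the job is handed in; nothing more can be done
None
```

Switch 4 (at −y) was the good one: it is snapped in, the guard collar stands flat around it, and the job was handed in at about 23 s of robot time; no verdict came back.

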